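# Put the padlocks back in their fitted trays

### The arm

A 6-joint arm with a two-finger parallel gripper is mounted at the origin on the work surface. World frame = base frame: x ahead of the robot, y to its left, z up, the work surface at z = 0. Lengths are in m, angles in rad, forces in N, time in s.
With the tool pointing down it reaches from about 0.325 to 0.775 m from the base axis. Payload 5.5 kg.
Tool frame: the origin (TCP) lies midway between the tips of the shut fingers; the grasp point (between the pads) lies 19 mm behind it; z points along the fingers, x is the direction in which the jaws open and shut, and the axes are right-handed (so a half turn about z gives the same grasp; the last joint's range is limited). The gripper opens to 85 mm and grips with 20 to 120 N. Pads are 22 mm wide; open, the fingers measure 114 mm over their backs; the gripper's body (76 mm by 85 mm) begins 54 mm behind the grasp point. The pads swing forward as they close: fully open they stand 13 mm farther back than shut.
Start: joints at [-1.239, 0.091, 1.231, -0, 1.82, -0.057], TCP at [0.227, -0.555, 0.231] pointing down, gripper open.
Joint ranges: [-2.87, 2.87], [-0.86, 2.18], [0.17, 2.46], [-1.51, 4.65], [0.06, 2.69], [-2.65, 2.65]. Speed limits (rad/s): [2.57, 2.57, 3.01, 3.14, 3.14, 3.14].

### API

Orientations are given as a rotation vector (axis times angle).
In Python, from station import * gives the robot as it stands.
- The arm moves only by the tool step_arm, never from a script. Its argument "plan" is a list of rows, each a list of 5 numbers: the gripper command: -1 is shut, 1 is fully open, values between are in proportion, then the shift along the tool's x, y, z in m, then the turn about the tool's z in units of 6 degrees (1.0 is 6 degrees). A call has 1 to 12 rows; each row shifts and turns the commanded pose from where the row before left it, along the tool's axes as they then stand; what a row does not reach is not made up. A row lasts 1/10 s, in which the tool goes at most 50 mm and 8.59 degrees, less where a joint would pass 70% of its speed; a pose out of reach is approached as far as the arm can. A call with a gripper value outside its range is refused whole. The fingers move at their own pace and stop on an object; the grip force is fixed at half the most. Time passes only in rows, so rows that do not move let the fingers close. It gives the time, the measured TCP pose, the force and the opening at its end, in the units of the state.
- read_state(): the state, without advancing time (a new reading comes with each control period).
- grab_frame(name): name is "scene" or "top"; returns a dict with "pixels" (384x512x3 uint8, red, green, blue), "depth" (384x512 float32, m along the optical axis (not along the pixel's ray), 0 where there is no reading), "K" (3x3 intrinsics, pixels), "rvec" (rotation vector, rad) and "tvec" (3), from world to camera coordinates, as OpenCV has them. Camera axes: x right, y down, z forward; pixel columns grow to the right and rows downward; lengths in m; the calibration is good to about 2 mm. A picture is of the moment at which its call begins.
- finish_job(): hands the job in, once; it reports no verdict.
The state is a dict: "clock": time; "q": joint angles; "joint_vel": joint speeds; "tau": joint torques, N m; "eef_pos": TCP position; "tcp_rot": TCP orientation; "wrist_force": force on the tool from outside, world axes, zero at the start; "torque": the same for the moment, N m; "width": opening from 0.0 (shut) to 1.0 (fully open).
Only numpy, scipy, OpenCV 4.12 (cv2) and the standard library are available. Lean on these libraries where they do the work, as an engineer would, in place of code of your own. Each camera call takes 0.05 s, during which the arm holds its last target. There are 200 camera calls.

### The job

Pick the four padlocks out from the locks on the locksmith's bench and put each into the tray made for its size and shape: the large one in the large wide tray, the small one in the smallest tray, the long-shackled one in the long narrow tray and the round disc padlock in the round tray. Each must lie flat inside its tray's rim; set them down, do not drop them, and leave the two lock cylinders where they are.

Things in the scene. Friction and masses are not known exactly. Their poses are not given: they have to be found in the camera images.
- large_padlock: The large padlock, lying flat, loose, about 350 g: brass body 46 (x) by 56 (y) by 24 mm thick, round steel shackle (9 mm bar, at mid thickness) on its +x side, 80 mm long over all. Origin: on the underside, in the middle of the 80 x 56 mm outline; the body's middle (grip there, across y) is at x = -17 mm. x runs from body to shackle, z up
- small_padlock: The small padlock, lying flat, loose, about 100 g: brass body 30 (x) by 34 (y) by 18 mm thick, round steel shackle (6 mm bar, at mid thickness) on its +x side, 52 mm long over all. Origin: on the underside, in the middle of the 52 x 34 mm outline; the body's middle (grip there, across y) is at x = -11 mm. x runs from body to shackle, z up
- long_padlock: The long-shackled padlock, lying flat, loose, about 200 g: brass body 38 (x) by 40 (y) by 20 mm thick, round steel shackle (7 mm bar, at mid thickness) on its +x side, 94 mm long over all. Origin: on the underside, in the middle of the 94 x 40 mm outline; the body's middle (grip there, across y) is at x = -28 mm. x runs from body to shackle, z up
- disc_padlock: The round disc padlock, lying flat: steel disc 60 mm in diameter, 24 mm thick, with a short bar in a dark notch at its +x edge that does not stick out sideways (its top is 3 mm above the disc). Origin: centre of the underside; z up. About 300 g. Loose; grip across any diameter
- large_tray: The large wide tray, made for the large padlock (either way round): wood with cork floor, 100 (x) by 76 mm inside, 108 by 84 mm outside; floor 3 mm and rim top 9 mm above the bench, rim 4 mm thick. Origin: centre of its underside, at bench height; x along its length. Fixed to the bench
- small_tray: The smallest tray, made for the small padlock (either way round): wood with cork floor, 72 (x) by 54 mm inside, 80 by 62 mm outside; floor 3 mm and rim top 9 mm above the bench, rim 4 mm thick. Origin: centre of its underside, at bench height; x along its length. Fixed to the bench
- long_tray: The long narrow tray, made for the long-shackled padlock (either way round): wood with cork floor, 114 (x) by 60 mm inside, 122 by 68 mm outside; floor 3 mm and rim top 9 mm above the bench, rim 4 mm thick. Origin: centre of its underside, at bench height; x along its length. Fixed to the bench
- round_tray: The round tray: wooden, cork floor, 84 mm inside and 92 mm outside diameter; floor 3 mm and rim top 9 mm above the bench. Origin: centre of its underside, at bench height. Fixed to the bench. It is the one made for the disc padlock, any way round
- profile_cylinder: A door lock's profile cylinder lying on its side: steel, 66 (x) by 33 (y) by 17 mm high, a 17 mm round barrel along x with a flat fin on its +y side. Origin: under its middle. Loose; not a padlock, to be left where it is
- rim_cylinder: A round rim lock cylinder standing on its collar: brass, 32 mm in diameter (collar 42 mm), 34 mm tall, keyway on top. Origin: centre of the underside. Loose; not a padlock, to be left where it is
Things that resemble listed ones, but are neither listed nor needed, are in the scene too. Leave any blue or turquoise look-alike of the round_tray alone.

How it is judged:
At the end, for the whole second after the job is handed in: Each padlock lies released and at rest in its own tray: origin within 14 mm of the tray centre along the tray's x and y (radially in the round tray), underside 1 to 5 mm above the tray's origin, level within 0.05 rad, so not propped on the rim (x of large_padlock in the frame of large_tray between -0.014 and 0.014 m and y of large_padlock in the frame of large_tray between -0.014 and 0.014 m and z of large_padlock in the frame of large_tray between 0.001 and 0.005 m and angle between each of large_padlock, small_padlock, long_padlock, disc_padlock's own z axis and vertical below 0.05 rad and linear speed of each of large_padlock, small_padlock, long_padlock, disc_padlock below 0.02 m/s and x of small_padlock in the frame of small_tray between -0.014 and 0.014 m and y of small_padlock in the frame of small_tray between -0.014 and 0.014 m and z of small_padlock in the frame of small_tray between 0.001 and 0.005 m and x of long_padlock in the frame of long_tray between -0.014 and 0.014 m and y of long_padlock in the frame of long_tray between -0.014 and 0.014 m and z of long_padlock in the frame of long_tray between 0.001 and 0.005 m and horizontal distance between disc_padlock and round_tray below 0.014 m and z of disc_padlock in the frame of round_tray between 0.001 and 0.005 m); the robot touches nothing.
It fails at once if a padlock is dropped or thrown (faster than 0.7 m/s with its underside within 30 mm of the bench) ((height (world z) of large_padlock below 0.03 m and linear speed of large_padlock above 0.7 m/s) or (height (world z) of small_padlock below 0.03 m and linear speed of small_padlock above 0.7 m/s) or (height (world z) of long_padlock below 0.03 m and linear speed of long_padlock above 0.7 m/s) or (height (world z) of disc_padlock below 0.03 m and linear speed of disc_padlock above 0.7 m/s)).
It fails at once if the profile cylinder is moved by more than 20 mm or tipped over (distance of profile_cylinder from where it was at the start of the episode above 0.02 m or angle between profile_cylinder's own z axis and vertical above 0.3 rad).
It fails at once if the rim cylinder is moved by more than 20 mm or tipped over (distance of rim_cylinder from where it was at the start of the episode above 0.02 m or angle between rim_cylinder's own z axis and vertical above 0.3 rad).
It also fails if it takes over 96 s, if anything falls off the work surface, if the arm or the gripper's body presses on something with over 40 N, if the wrist force passes 120 N, or if a joint passes its speed limit or range.

## Working session

There is one attempt and no reset: what is moved stays moved. The work goes in short steps, Python scripts to look and compute and a tool call to move; the robot and the scene stay as the last step left them, time stands still between calls to the robot, and variables do not carry over. Pictures are saved under pics/ and viewed, and the job is handed in when it is done.

Besides the shell and the picture viewer there is one more tool, called after ">>>" in YAML: its name, and indented under it one key for each argument. step_arm: Moves the arm, as the interface text tells. Its arguments: {"type":"object","properties":{"plan":{"type":"array"}},"required":["plan"]}

```bash
mkdir -p pics; cat > h.py <<'E'
from station import *
import numpy as np, cv2
def cam(n):
    f=grab_frame(n); R=cv2.Rodrigues(np.array(f["rvec"],float))[0]; f["R"]=R; f["t"]=np.array(f["tvec"],float).ravel(); f["K"]=np.array(f["K"]); return f
def ray(f,u,v,z):
    d=f["R"].T@np.linalg.inv(f["K"])@np.array([u,v,1.]); c=-f["R"].T@f["t"]; return c+d*(z-c[2])/d[2]
def cloud(f):
    v,u=np.mgrid[:384,:512]; Z=f["depth"]; p=np.stack([u*Z,v*Z,Z],-1)@np.linalg.inv(f["K"]).T
    return (p-f["t"])@f["R"]
def save(n,im,s=1): cv2.imwrite("pics/"+n,cv2.resize(im[:,:,::-1],None,fx=s,fy=s,interpolation=cv2.INTER_CUBIC))
E
python3 - <<'E'
from h import *
for n in("top","scene"):
    f=cam(n); save(n+"0.png",f["pixels"],1.5); P=cloud(f); print(n,-f["R"].T@f["t"],f["K"][0,0],ray(f,256,192,0),ray(f,0,0,0),ray(f,511,383,0), (f["depth"]>0).mean())
s=read_state();print(s)
E
```

```text
top [ 0.44523231 -0.05070786  1.09247343] 368.23929751120386 [ 0.60766998 -0.04916256  0.        ] [1.22387054 0.79114099 0.        ] [ 0.08038074 -0.76916943  0.        ] 0.9960225423177084
scene [1.16716923 0.42584076 0.98141049] 486.31467620402157 [ 6.15791171e-01 -8.97048362e-02  1.11022302e-16] [ 0.6321023  -1.36822402  0.        ] [0.60661017 0.59460496 0.        ] 0.99578857421875
{'clock': 0.1, 'q': array([-1.23871994e+00,  9.18260467e-02,  1.23181410e+00,  9.82411813e-06,
        1.81981465e+00, -5.66936097e-02]), 'joint_vel': array([-0.00104729, -0.00079188, -0.00125147, -0.00028139, -0.00011979,
        0.00027293]), 'tau': array([ 7.25127938e-04, -4.60217571e+01, -4.19218826e+01, -2.02282949e-04,
        1.06243120e-02,  1.79053742e-06]), 'eef_pos': array([ 0.22734747, -0.55496916,  0.23021106]), 'tcp_rot': array([-2.60776705e+00,  1.74986975e+00,  2.32277677e-03]), 'wrist_force': array([-0.62811503,  0.06558949, -0.64966527]), 'torque': array([-0.06584319, -0.00358771, -0.05509165]), 'width': 0.9964106788345226}
```

View pics/top0.png

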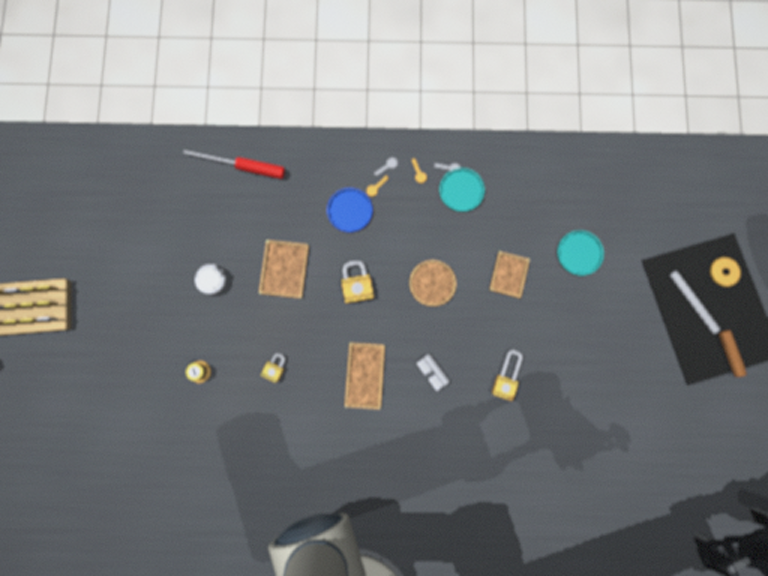

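View pics/scene0.png

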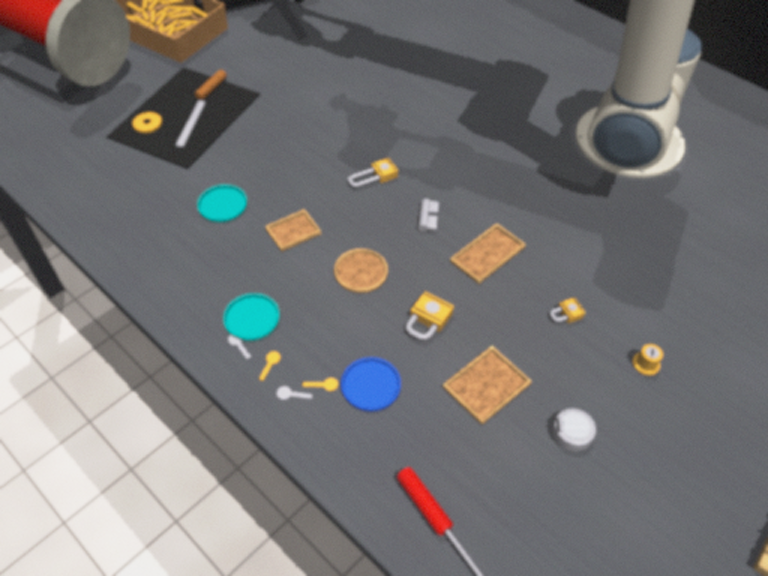

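```bash
cat > meas.py <<'E'
from h import *
def run(objs,f,pr=True):
    hsv=cv2.cvtColor(f["pixels"],cv2.COLOR_RGB2HSV); P=cloud(f); out={}
    for n,(u,v,r,h,kind) in objs.items():
        roi=np.zeros((384,512),bool); roi[max(0,v-r):v+r,max(0,u-r):u+r]=1
        H,S,V=[hsv[...,i] for i in range(3)]
        if kind=='y': m=roi&(H>8)&(H<35)&(S>110)&(V>90)
        elif kind=='t': m=roi&(H>3)&(H<30)&(S>60)&(V>60)
        else: m=roi&(P[...,2]>0.006)
        m=m.astype(np.uint8); c=max(cv2.findContours(m,0,2)[0],key=cv2.contourArea)[:,0,:]
        W=np.array([ray(f,a,b,h)[:2] for a,b in c],np.float32)
        (x,y),(a,b),t=cv2.minAreaRect(W)
        if a<b: a,b,t=b,a,t+90
        px=(f["K"][0,0]); 
        mm=roi&(P[...,2]>0.005); q=P[mm]
        print(f"{n:7s} ctr {x:.4f} {y:.4f} size {a*1000:.0f}x{b*1000:.0f} longaxis {t:.1f} | r {np.hypot(x,y):.3f} | zcloud med/p95 {np.median(q[:,2]):.4f} {np.percentile(q[:,2],95):.4f} cloudctr {q[:,0].mean():.4f} {q[:,1].mean():.4f} pix {c.mean(0)}")
O=dict(large=(238,188,21,.024,'y'),small=(182,246,14,.018,'y'),long=(337,250,22,.020,'y'),disc=(140,186,18,.024,'z'),
 ltray=(189,179,26,.009,'t'),stray=(340,182,21,.009,'t'),lgtray=(243,250,28,.009,'t'),rtray=(288,188,22,.009,'t'),
 prof=(288,248,15,.015,'z'),rim=(132,248,14,.034,'z'))
if __name__=="__main__":
    f=cam("top"); run(O,f)
    im=cv2.resize(f["pixels"][140:280,110:370],None,fx=3,fy=3,interpolation=cv2.INTER_CUBIC); save("crop1.png",im)
E
python3 meas.py
```

```text
large   ctr 0.6029 0.0033 size 57x48 longaxis 100.5 | r 0.603 | zcloud med/p95 0.0234 0.0277 cloudctr 0.6107 0.0051 pix [238.75 191.5 ]
small   ctr 0.4402 0.1635 size 34x29 longaxis 65.4 | r 0.470 | zcloud med/p95 0.0171 0.0212 cloudctr 0.4460 0.1574 pix [181.16666667 247.375     ]
long    ctr 0.4159 -0.2833 size 43x37 longaxis 70.7 | r 0.503 | zcloud med/p95 0.0179 0.0237 cloudctr 0.4349 -0.2796 pix [335.46666667 259.1       ]
disc    ctr 0.6177 0.2910 size 62x57 longaxis 64.6 | r 0.683 | zcloud med/p95 0.0245 0.0284 cloudctr 0.6152 0.2855 pix [140.31578947 185.21052632]
ltray   ctr 0.6429 0.1518 size 111x88 longaxis 174.8 | r 0.661 | zcloud med/p95 0.0071 0.0129 cloudctr 0.6388 0.1471 pix [189.19444444 178.80555556]
stray   ctr 0.6387 -0.2980 size 84x66 longaxis 166.1 | r 0.705 | zcloud med/p95 0.0072 0.0130 cloudctr 0.6342 -0.2900 pix [338.87234043 183.63829787]
lgtray  ctr 0.4355 -0.0136 size 124x72 longaxis 177.1 | r 0.436 | zcloud med/p95 0.0070 0.0129 cloudctr 0.4365 -0.0133 pix [242.85185185 248.7037037 ]
rtray   ctr 0.6202 -0.1444 size 91x90 longaxis 0.5 | r 0.637 | zcloud med/p95 0.0074 0.0124 cloudctr 0.6164 -0.1409 pix [288.54761905 187.83333333]
prof    ctr 0.4456 -0.1454 size 65x34 longaxis 37.7 | r 0.469 | zcloud med/p95 0.0146 0.0199 cloudctr 0.4452 -0.1430 pix [287.84848485 247.21212121]
rim     ctr 0.4396 0.3005 size 43x37 longaxis 65.2 | r 0.532 | zcloud med/p95 0.0329 0.0377 cloudctr 0.4396 0.2982 pix [132.51351351 246.97297297]
```

View pics/crop1.png

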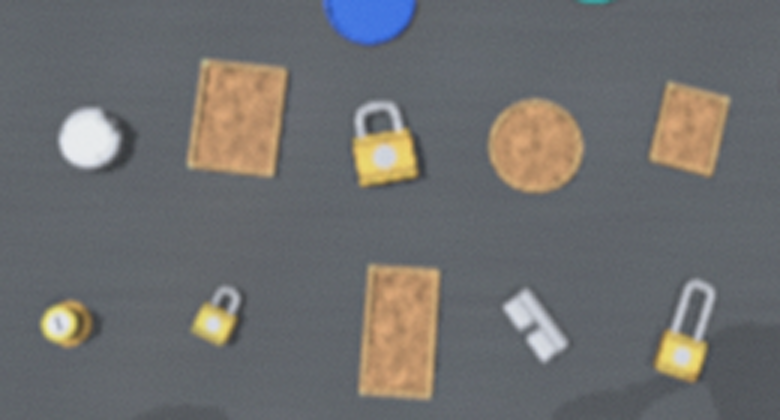

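```bash
python3 - <<'E'
from meas import *
f=cam("scene")
g=lambda u,v:(int(u/1.5),int(v/1.5))
S=dict(large=(*g(432,310),20,.024,'y'),small=(*g(572,310),14,.018,'y'),long=(*g(386,169),14,.020,'y'),disc=(*g(576,428),22,.024,'z'),
ltray=(*g(487,384),32,.009,'t'),stray=(*g(293,229),21,.009,'t'),lgtray=(*g(488,252),27,.009,'t'),rtray=(*g(361,270),20,.009,'t'))
run(S,f)
E
```

```text
large   ctr 0.6087 0.0088 size 61x56 longaxis 101.5 | r 0.609 | zcloud med/p95 0.0221 0.0271 cloudctr 0.6250 0.0176 pix [288.81395349 205.93023256]
small   ctr 0.4431 0.1688 size 41x34 longaxis 65.4 | r 0.474 | zcloud med/p95 0.0164 0.0205 cloudctr 0.4554 0.1682 pix [380.45833333 205.79166667]
long    ctr 0.4201 -0.2755 size 58x42 longaxis 67.0 | r 0.502 | zcloud med/p95 0.0179 0.0226 cloudctr 0.4235 -0.2817 pix [255.53846154 114.07692308]
disc    ctr 0.6229 0.2958 size 67x58 longaxis 12.6 | r 0.690 | zcloud med/p95 0.0236 0.0274 cloudctr 0.6271 0.2966 pix [381.61702128 285.89361702]
ltray   ctr 0.6432 0.1538 size 114x90 longaxis 174.9 | r 0.661 | zcloud med/p95 0.0078 0.0125 cloudctr 0.6651 0.1658 pix [324.78723404 254.61702128]
stray   ctr 0.6392 -0.2947 size 85x72 longaxis 165.9 | r 0.704 | zcloud med/p95 0.0075 0.0115 cloudctr 0.6520 -0.2789 pix [195.46551724 153.0862069 ]
lgtray  ctr 0.4361 -0.0112 size 130x75 longaxis 177.0 | r 0.436 | zcloud med/p95 0.0073 0.0116 cloudctr 0.4553 -0.0007 pix [326.63461538 167.38461538]
rtray   ctr 0.6200 -0.1420 size 96x94 longaxis 8.0 | r 0.636 | zcloud med/p95 0.0071 0.0113 cloudctr 0.6320 -0.1297 pix [239.46 179.7 ]
```

```bash
cat > go.py <<'E'
import sys; from h import *
from scipy.spatial.transform import Rotation as Ro
# go.py x y z yaw [from x y z yaw]: turn units first, then shift in turned tool axes
a=list(map(float,sys.argv[1:])); s=read_state()
R=Ro.from_rotvec(s["tcp_rot"]).as_matrix(); p=np.array(s["eef_pos"]); yaw=np.degrees(np.arctan2(R[1,0],R[0,0]))
print("now",s["clock"],p.round(4),"yaw",yaw.round(2),"tilt",np.degrees(np.arccos(-R[2,2])).round(2),"w",round(s["width"],3),"F",s["wrist_force"].round(1),"q",s["q"].round(2))
for i in range(0,len(a),4):
    x,y,z,t=a[i:i+4]; d=np.array([x,y,z])-p; c,sn=np.cos(np.radians(t)),np.sin(np.radians(t))
    print("turn",round(-((t-yaw))/6,2),"then mm",(1000*np.array([d@[c,sn,0],d@[sn,-c,0],-d[2]])).round(1)); p=np.array([x,y,z]); yaw=t
E
python3 - <<'E'
from h import *
f=cam("top");P=cloud(f);hsv=cv2.cvtColor(f["pixels"],cv2.COLOR_RGB2HSV)
for n,(u,v,r,zm) in dict(large=(238,188,23,.01),small=(182,246,15,.008),long=(337,250,24,.0085)).items():
    m=np.zeros((384,512),np.uint8); g=cv2.medianBlur((P[...,2]>zm).astype(np.uint8),3); m[v-r:v+r,u-r:u+r]=g[v-r:v+r,u-r:u+r]
    c=max(cv2.findContours(m,0,2)[0],key=cv2.contourArea)[:,0]
    W=np.array([ray(f,a,b,.01)[:2] for a,b in c],np.float32); (x,y),s,t=cv2.minAreaRect(W); print(n,x,y,s,t)
E
python3 go.py .416 -.2845 .12 71.5 .416 -.2845 .005 71.5; python3 go.py .416 -.2845 .12 -106 .416 -.2845 .005 -106
```

```text
large 0.6220877766609192 0.008195459842681885 (0.07997862249612808, 0.05633220076560974) 11.300542831420898
small 0.45116642117500305 0.16145817935466766 (0.03410021588206291, 0.05237521976232529) 65.3858642578125
long 0.4430397152900696 -0.29462018609046936 (0.041501350700855255, 0.0936264842748642) 68.5717544555664
now 0.25 [ 0.2274 -0.5551  0.2307] yaw -67.72 tilt 0.05 w 1.002 F [-0.4  0.3 -0. ] q [-1.24  0.09  1.23 -0.    1.82 -0.06]
turn -23.2 then mm [316.5  93.  110.7]
turn -0.0 then mm [  0.   0. 115.]
now 0.25 [ 0.2274 -0.5551  0.2307] yaw -67.72 tilt 0.05 w 1.002 F [-0.4  0.3 -0. ] q [-1.24  0.09  1.23 -0.    1.82 -0.06]
turn 6.38 then mm [-312.1 -106.7  110.7]
turn -0.0 then mm [  0.   0. 115.]
```

>>> step_arm:
  plan:
    - [1,0,0,0.01,1.42]
    - [1,0,0,0.01,1.42]
    - [1,0,0,0.01,1.42]
    - [1,0,0,0.01,1.42]
    - [1,0,0,0.01,1.42]
    - [1,-0.0456,-0.0119,0.0087,0]
    - [1,-0.0456,-0.0119,0.0087,0]
    - [1,-0.0456,-0.0119,0.0087,0]
    - [1,-0.0456,-0.0119,0.0087,0]
    - [1,-0.0456,-0.0119,0.0087,0]
    - [1,-0.0456,-0.0119,0.0087,0]
    - [1,-0.0456,-0.0119,0.0087,0]

```text
clock: 1.45
eef_pos: [0.4172, -0.2831, 0.1201]
tcp_rot: [-1.794, 2.579, -0.001]
wrist_force: [0.4, -1.0, 0.5]
width: 0.997
```

```bash
python3 go.py .4165 -.2848 .005 -110.5; python3 - <<'E'
from h import *
f=cam("top"); save("t1.png",f["pixels"][180:320,260:420],4); f=cam("scene"); save("s1.png",f["pixels"][20:200,150:350],3.5)
E
```

```text
now 1.45 [ 0.4172 -0.2831  0.1201] yaw -110.34 tilt 0.03 w 0.997 F [ 0.4 -1.   0.5] q [-0.66 -0.16  1.67  0.    1.63  1.26]
turn 0.03 then mm [  1.8   0.  115.1]
```

View pics/s1.png

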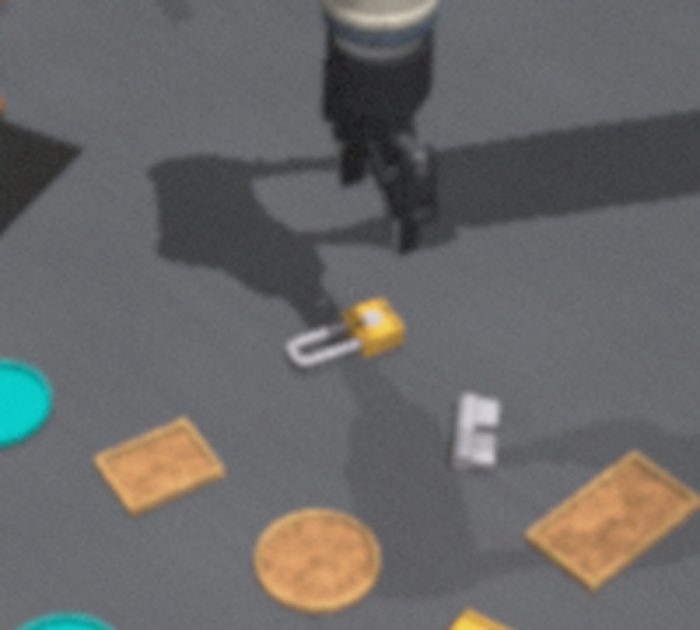

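The picture shows the open jaws straddling the long padlock's body (crop pixel 375,325), clear of the profile cylinder at (478,430). Descend and close.

>>> step_arm:
  plan:
    - [1,0,0,0.03,0]
    - [1,0,0,0.03,0]
    - [1,0,0,0.03,0]
    - [1,0,0,0.015,0]
    - [1,0,0,0.01,0]
    - [1,0,0,0,0]
    - [-1,0,0,0,0]
    - [-1,0,0,0,0]
    - [-1,0,0,0,0]
    - [-1,0,0,0,0]
    - [-1,0,0,0,0]
    - [-1,0,0,0,0]

```text
clock: 2.75
eef_pos: [0.4173, -0.2855, 0.007]
tcp_rot: [-1.794, 2.578, -0.004]
wrist_force: [-0.5, 0.3, 6.3]
width: 0.445
```

```bash
python3 go.py .409 -.012 .1 -92.8; python3 - <<'E'
from h import *
f=cam("scene"); save("s2.png",f["pixels"][20:200,150:350],3.5)
E
```

```text
now 2.75 [ 0.4173 -0.2855  0.007 ] yaw -110.32 tilt 0.16 w 0.445 F [-0.5  0.3  6.3] q [-0.67 -0.09  1.81 -0.    1.42  1.26]
turn -2.92 then mm [-272.8   21.6  -93. ]
```

View pics/s2.png

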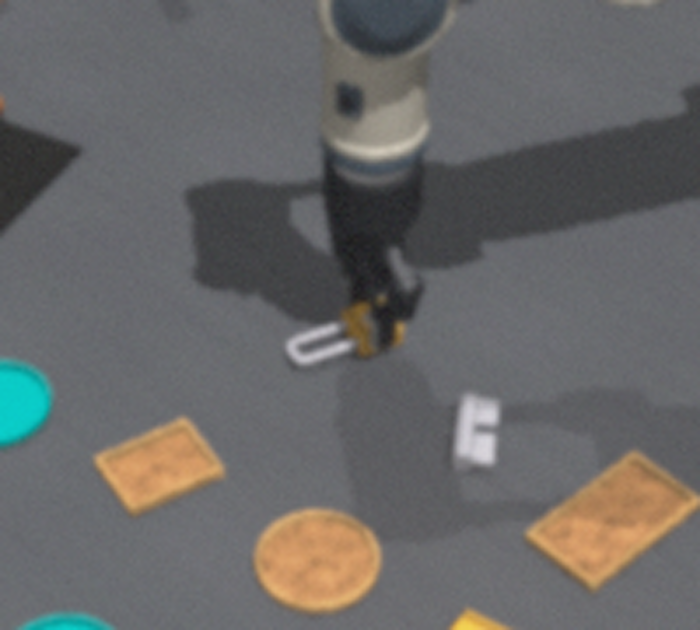

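>>> step_arm:
  plan:
    - [-1,0,0,-0.02,0]
    - [-1,0,0,-0.03,-1]
    - [-1,0,0,-0.03,-1]
    - [-1,0,0,-0.013,-0.9]
    - [-1,-0.03,0.0024,0,0]
    - [-1,-0.0405,0.0032,0,0]
    - [-1,-0.0405,0.0032,0,0]
    - [-1,-0.0405,0.0032,0,0]
    - [-1,-0.0405,0.0032,0,0]
    - [-1,-0.0405,0.0032,0,0]
    - [-1,-0.0405,0.0032,0,0]
    - [-1,0,0,0,0]

```text
clock: 4.0
eef_pos: [0.4081, -0.007, 0.098]
tcp_rot: [-2.17, 2.27, 0.003]
wrist_force: [0.4, -0.7, -2.0]
width: 0.448
```

```bash
python3 go.py .408 -.0114 .008 -92.9; python3 - <<'E'
from h import *
f=cam("top"); save("t3.png",f["pixels"][180:320,160:340],4); f=cam("scene"); save("s3.png",f["pixels"][50:230,230:430],3.5)
E
```

```text
now 4.0 [ 0.4081 -0.007   0.098 ] yaw -92.58 tilt 0.13 w 0.448 F [ 0.4 -0.7 -2. ] q [-0.1  -0.44  1.93  0.    1.64  1.51]
turn 0.05 then mm [ 4.4 -0.1 90. ]
```

View pics/s3.png

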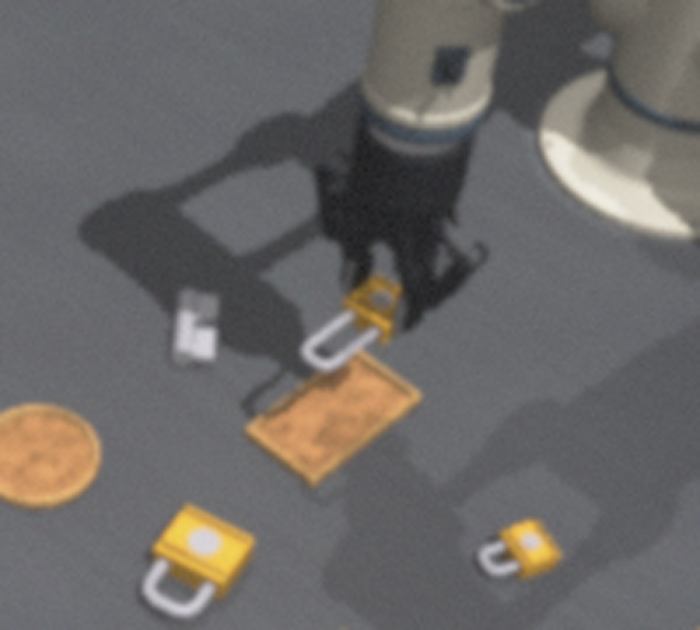

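View pics/t3.png

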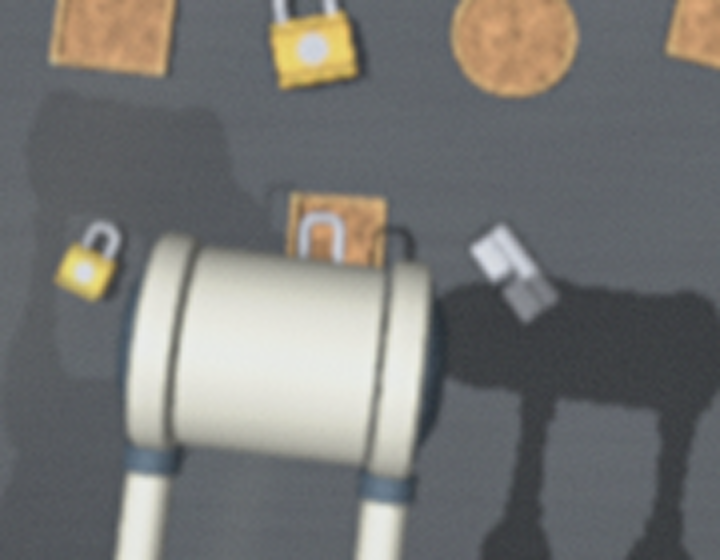

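>>> step_arm:
  plan:
    - [-1,0,0,0.02,0]
    - [-1,0,0,0.025,0]
    - [-1,0,0,0.02,0]
    - [-1,0,0,0,0]
    - [-1,0,0,0,0]

```text
clock: 4.6
eef_pos: [0.4086, -0.0121, 0.0334]
tcp_rot: [2.162, -2.279, -0.001]
wrist_force: [0.0, -0.3, -2.3]
width: 0.448
```

```bash
python3 go.py .408 -.0114 .010 -92.9
```

```text
now 4.6 [ 0.4086 -0.0121  0.0334] yaw -93.02 tilt 0.06 w 0.448 F [ 0.  -0.3 -2.3] q [-0.11 -0.4   2.02 -0.    1.52  1.51]
turn -0.02 then mm [-0.6  0.6 23.4]
```

>>> step_arm:
  plan:
    - [-1,0,0,0.01,0]
    - [-1,0,0,0.007,0]
    - [-1,0,0,0.004,0]
    - [-1,0,0,0.002,0]
    - [-1,0,0,0,0]
    - [1,0,0,0,0]
    - [1,0,0,0,0]
    - [1,0,0,0,0]
    - [1,0,0,0,0]
    - [1,0,0,-0.02,0]
    - [1,0,0,-0.035,0]
    - [1,0,0,-0.04,0]

```text
clock: 5.8
eef_pos: [0.4078, -0.011, 0.1053]
tcp_rot: [2.163, -2.276, -0.003]
wrist_force: [-0.0, 0.1, 0.7]
width: 0.999
```

```bash
python3 go.py .440 .164 .1 -114.6  .440 .164 .1 65.4; python3 - <<'E'
from h import *
f=cam("scene"); save("s4.png",f["pixels"][50:230,230:430],3.5)
E
```

```text
now 5.8 [ 0.4078 -0.011   0.1053] yaw -92.92 tilt 0.16 w 0.999 F [-0.   0.1  0.7] q [-0.11 -0.44  1.92  0.    1.66  1.51]
turn 3.61 then mm [-172.5   43.6    5.3]
turn -30.0 then mm [ 0.  0. -0.]
```

View pics/s4.png

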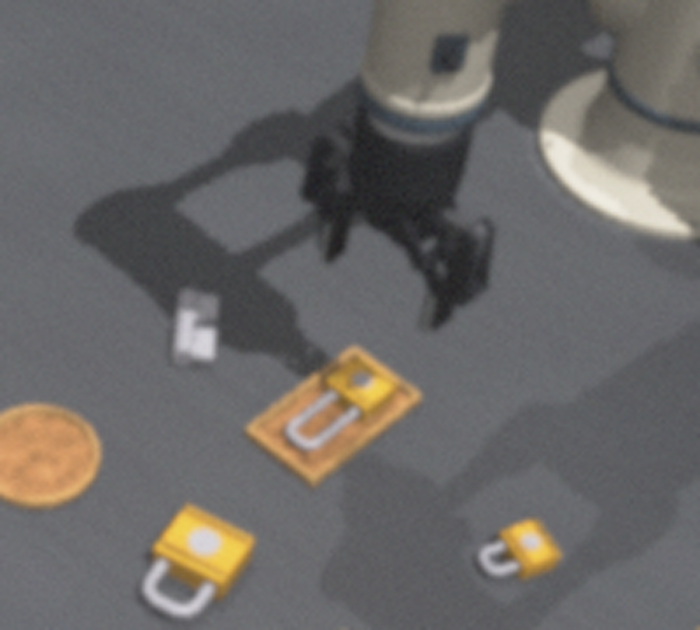

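The long padlock lies inside the long tray (crop pixel 340,415). Next is the small one (530,545).

>>> step_arm:
  plan:
    - [1,0,0,0.005,1.2]
    - [1,0,0,0,1.2]
    - [1,0,0,0,1.2]
    - [1,-0.0345,0.0087,0,0]
    - [1,-0.0345,0.0087,0,0]
    - [1,-0.0345,0.0087,0,0]
    - [1,-0.0345,0.0087,0,0]
    - [1,-0.0345,0.0087,0,0]
    - [1,0,0,0.01,0]
    - [1,0,0,0.025,0]
    - [1,0,0,0.025,0]
    - [1,0,0,0,0]

```text
clock: 7.05
eef_pos: [0.4382, 0.1627, 0.0362]
tcp_rot: [1.695, -2.637, -0.003]
wrist_force: [-0.1, -0.0, -0.4]
width: 1.003
```

```bash
python3 go.py .440 .164 .0055 -114.6; python3 - <<'E'
from h import *
f=cam("scene"); save("s5.png",f["pixels"][100:300,280:480],3.5)
E
```

```text
now 7.05 [0.4382 0.1627 0.0362] yaw -114.53 tilt 0.43 w 1.003 F [-0.1 -0.  -0.4] q [ 0.28 -0.21  1.87 -0.    1.49  2.28]
turn 0.01 then mm [-1.9 -1.1 30.7]
```

View pics/s5.png

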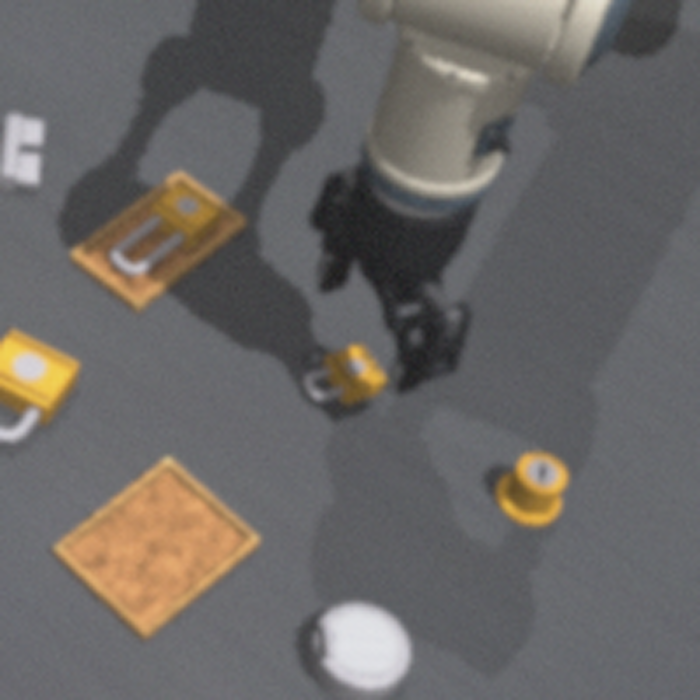

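>>> step_arm:
  plan:
    - [1,0,0,0.015,0]
    - [1,0,0,0.012,0]
    - [1,0,0,0.0075,0]
    - [1,0,0,0,0]
    - [1,0,0,0,0]
    - [-1,0,0,0,0]
    - [-1,0,0,0,0]
    - [-1,0,0,0,0]
    - [-1,0,0,0,0]
    - [-1,0,0,0,0]
    - [-1,0,0,0,0]
    - [-1,0,0,0,0]

```text
clock: 8.3
eef_pos: [0.4413, 0.1641, 0.0066]
tcp_rot: [-1.698, 2.641, -0.001]
wrist_force: [0.8, 0.5, 5.2]
width: 0.376
```

```bash
python3 go.py .628 -.295 .1 -103.9; python3 - <<'E'
from h import *
f=cam("scene"); save("s6.png",f["pixels"][130:270,330:450],5)
E
```

```text
now 8.3 [0.4413 0.1641 0.0066] yaw -114.52 tilt 0.08 w 0.376 F [0.8 0.5 5.2] q [ 0.28 -0.19  1.9  -0.    1.43  2.28]
turn -1.77 then mm [ 400.8 -291.5  -93.4]
```

View pics/s6.png

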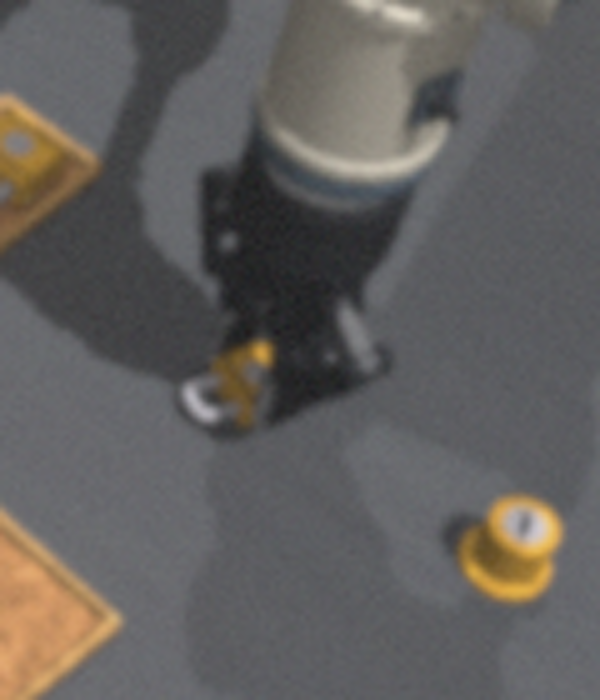

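>>> step_arm:
  plan:
    - [-1,0,0,-0.02,0]
    - [-1,0,0,-0.036,-0.89]
    - [-1,0,0,-0.036,-0.88]
    - [-1,0.03,-0.0218,0,0]
    - [-1,0.037,-0.0269,0,0]
    - [-1,0.037,-0.0269,0,0]
    - [-1,0.037,-0.0269,0,0]
    - [-1,0.037,-0.0269,0,0]
    - [-1,0.037,-0.0269,0,0]
    - [-1,0.037,-0.0269,0,0]
    - [-1,0.037,-0.0269,0,0]
    - [-1,0.037,-0.0269,0,0]

```text
clock: 9.55
eef_pos: [0.5924, -0.2112, 0.0965]
tcp_rot: [1.935, -2.474, -0.003]
wrist_force: [0.5, 0.9, -1.4]
width: 0.376
```

>>> step_arm:
  plan:
    - [-1,0.037,-0.0269,0,0]
    - [-1,0.025,-0.018,0,0]
    - [-1,0.013,-0.01,0.01,0]
    - [-1,0,0,0.02,0]
    - [-1,0,0,0.02,0]
    - [-1,0,0,0,0]
    - [-1,0,0,0,0]
    - [-1,0,0,0,0]

```text
clock: 10.35
eef_pos: [0.6283, -0.2956, 0.0492]
tcp_rot: [-1.936, 2.473, -0.002]
wrist_force: [0.8, -0.3, -0.6]
width: 0.379
```

```bash
python3 go.py .628 -.2945 .0095 -103.9; python3 - <<'E'
from h import *
f=cam("scene"); save("s7.png",f["pixels"][80:220,140:300],4.5);f=cam("top"); save("t7.png",f["pixels"][120:250,270:400],4.5)
E
```

```text
now 10.35 [ 0.6283 -0.2956  0.0492] yaw -103.89 tilt 0.09 w 0.379 F [ 0.8 -0.3 -0.6] q [-0.49  0.38  1.22 -0.    1.54  1.32]
turn 0.0 then mm [-1.   0.6 39.7]
```

View pics/s7.png

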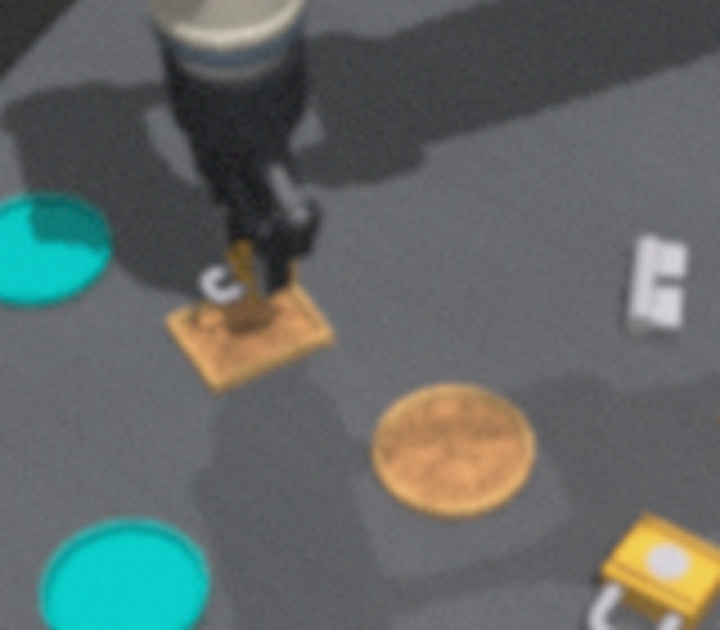

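>>> step_arm:
  plan:
    - [-1,0,0,0.015,0]
    - [-1,0,0,0.012,0]
    - [-1,0,0,0.008,0]
    - [-1,0,0,0.004,0]
    - [-1,0,0,0.001,0]
    - [-1,0,0,0,0]
    - [1,0,0,0,0]
    - [1,0,0,0,0]
    - [1,0,0,0,0]
    - [1,0,0,0,0]
    - [1,0,0,-0.02,0]
    - [1,0,0,-0.035,0]

```text
clock: 11.65
eef_pos: [0.6258, -0.2944, 0.0589]
tcp_rot: [1.934, -2.472, -0.011]
wrist_force: [1.0, -0.3, -0.2]
width: 1.003
```

```bash
python3 go.py  .628 -.2945 .1 -79 .6045 .0035 .1 -79; python3 - <<'E'
from h import *
f=cam("scene"); save("s8.png",f["pixels"][80:220,140:300],4.5)
E
```

```text
now 11.65 [ 0.6258 -0.2944  0.0589] yaw -103.91 tilt 0.45 w 1.003 F [ 1.  -0.3 -0.2] q [-0.49  0.37  1.21  0.    1.57  1.32]
turn -4.15 then mm [  0.5  -2.1 -41.1]
turn -0.0 then mm [-297.   -33.8   -0. ]
```

View pics/s8.png

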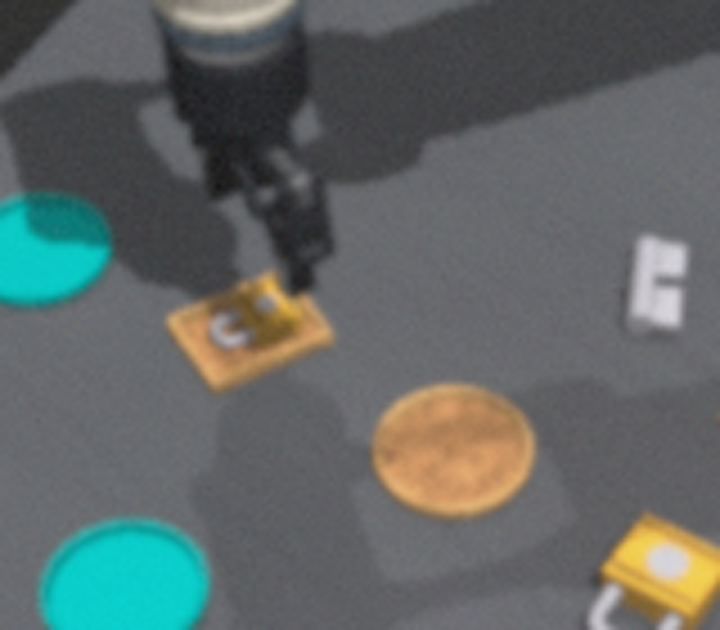

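>>> step_arm:
  plan:
    - [1,0,0,-0.015,-1.4]
    - [1,0,0,-0.015,-1.4]
    - [1,0,0,-0.01,-1.35]
    - [1,-0.0424,-0.0048,0,0]
    - [1,-0.0424,-0.0048,0,0]
    - [1,-0.0424,-0.0048,0,0]
    - [1,-0.0424,-0.0048,0,0]
    - [1,-0.0424,-0.0048,0,0]
    - [1,-0.0424,-0.0048,0,0]
    - [1,-0.0424,-0.0048,0,0]
    - [1,0,0,0,0]
    - [1,0,0,0,0]

```text
clock: 12.9
eef_pos: [0.6042, 0.0031, 0.1029]
tcp_rot: [2.426, -1.996, 0.001]
wrist_force: [-0.3, -0.2, 0.0]
width: 1.0
```

```bash
python3 go.py  .604 .0035 .002 -79; python3 - <<'E'
from h import *
f=cam("scene"); save("s9.png",f["pixels"][80:260,140:380],3.3);f=cam("top"); save("t9.png",f["pixels"][140:280,200:380],4.4)
E
```

```text
now 12.9 [0.6042 0.0031 0.1029] yaw -78.88 tilt 0.04 w 1.0 F [-0.3 -0.2  0. ] q [-0.05  0.11  1.43 -0.    1.59  1.33]
turn 0.02 then mm [-5.000e-01  1.000e-01  1.009e+02]
```

View pics/s9.png

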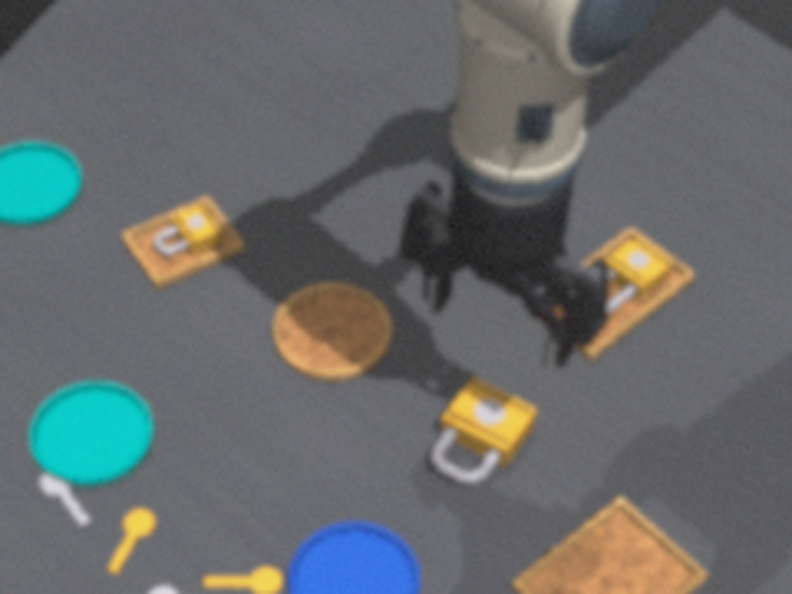

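View pics/t9.png

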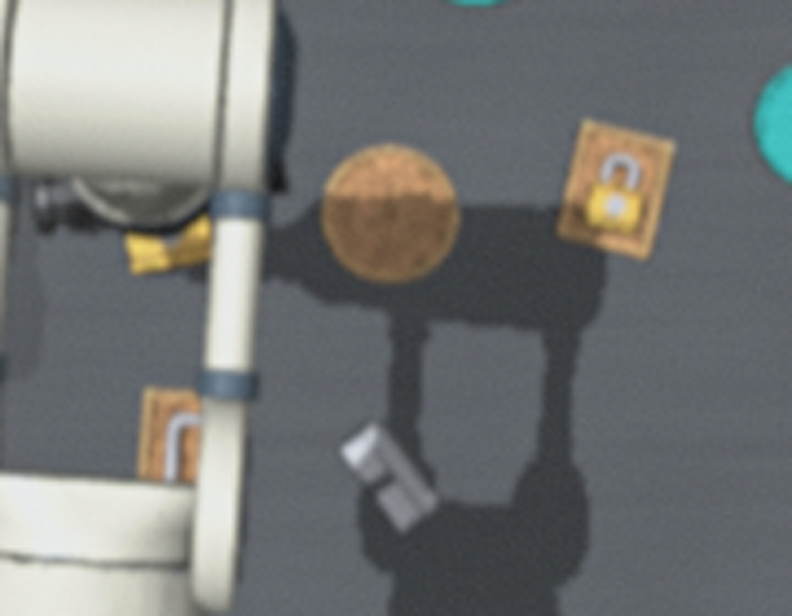

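Small padlock is inside its tray (top crop 618,190), somewhat turned; I'll measure it later. The jaws stand over the large padlock: descend and grip.

>>> step_arm:
  plan:
    - [1,0,0,0.03,0]
    - [1,0,0,0.03,0]
    - [1,0,0,0.02,0]
    - [1,0,0,0.012,0]
    - [1,0,0,0.008,0]
    - [1,0,0,0,0]
    - [-1,0,0,0,0]
    - [-1,0,0,0,0]
    - [-1,0,0,0,0]
    - [-1,0,0,0,0]
    - [-1,0,0,0,0]
    - [-1,0,0,0,0]

```text
clock: 14.2
eef_pos: [0.6054, 0.0024, 0.005]
tcp_rot: [-2.423, 1.997, -0.004]
wrist_force: [-0.9, 0.2, 6.3]
width: 0.638
```

```bash
python3 go.py  .604 .0035 .1 -95.2 .626 .154 .1 -95.2; python3 - <<'E'
from h import *
f=cam("scene"); save("s10.png",f["pixels"][120:260,240:380],4)
E
```

```text
now 14.2 [0.6054 0.0024 0.005 ] yaw -79.0 tilt 0.19 w 0.638 F [-0.9  0.2  6.3] q [-0.05  0.18  1.54  0.    1.42  1.33]
turn 2.7 then mm [ -1.    1.5 -95. ]
turn -0.0 then mm [-151.9   -8.3   -0. ]
```

View pics/s10.png

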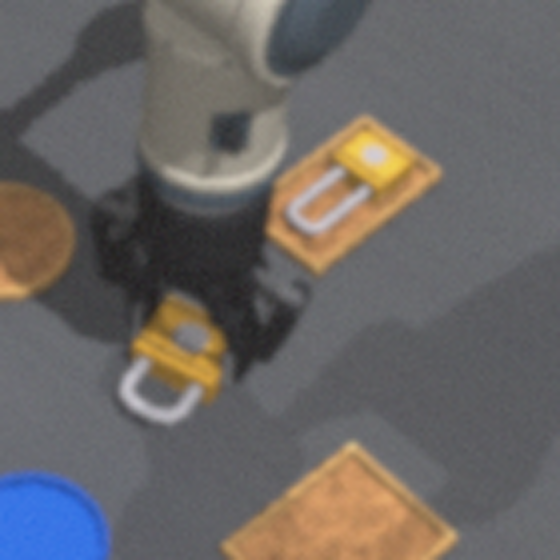

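>>> step_arm:
  plan:
    - [-1,0,0,-0.015,0]
    - [-1,0,0,-0.025,0.9]
    - [-1,0,0,-0.025,0.9]
    - [-1,0,0,-0.01,0.9]
    - [-1,-0.03,-0.0015,0,0]
    - [-1,-0.0405,-0.002,0,0]
    - [-1,-0.0405,-0.002,0,0]
    - [-1,-0.0405,-0.002,0,0]
    - [-1,0,0,0.01,0]
    - [-1,0,0,0.02,0]
    - [-1,0,0,0,0]
    - [-1,0,0,0,0]

```text
clock: 15.45
eef_pos: [0.6245, 0.1518, 0.047]
tcp_rot: [2.116, -2.319, -0.002]
wrist_force: [0.6, 0.4, -3.6]
width: 0.64
```

```bash
python3 go.py  .626 .1535 .008 -95.2; python3 - <<'E'
from h import *
f=cam("scene"); save("s11.png",f["pixels"][170:310,260:400],4)
E
```

```text
now 15.45 [0.6245 0.1518 0.047 ] yaw -95.23 tilt 0.16 w 0.64 F [ 0.6  0.4 -3.6] q [ 0.19  0.25  1.38 -0.    1.51  1.85]
turn -0.0 then mm [-1.8 -1.3 39. ]
```

View pics/s11.png

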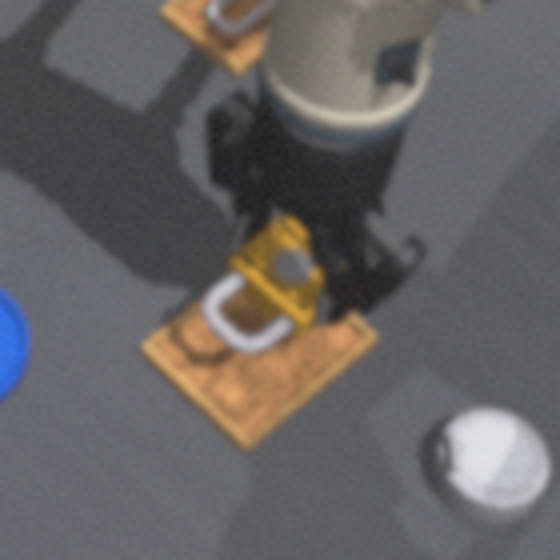

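>>> step_arm:
  plan:
    - [-1,-0.0015,-0.001,0.015,0]
    - [-1,0,0,0.012,0]
    - [-1,0,0,0.007,0]
    - [-1,0,0,0.004,0]
    - [-1,0,0,0.001,0]
    - [-1,0,0,0,0]
    - [1,0,0,0,0]
    - [1,0,0,0,0]
    - [1,0,0,0,0]
    - [1,0,0,-0.01,0]
    - [1,0,0,-0.03,0]
    - [1,0,0,-0.04,0]

```text
clock: 16.7
eef_pos: [0.6252, 0.1536, 0.0881]
tcp_rot: [2.116, -2.317, -0.003]
wrist_force: [0.4, -0.1, 0.8]
width: 0.998
```

```bash
python3 go.py .626 .1535 .1 -132 .618 .2915 .1 -132; python3 go.py .626 .1535 .1 48 ; python3 - <<'E'
from h import *
f=cam("scene"); save("s12.png",f["pixels"][170:310,260:400],4); save("t12.png",cam("top")["pixels"][140:280,100:260],4.4)
E
```

```text
now 16.7 [0.6252 0.1536 0.0881] yaw -95.2 tilt 0.24 w 0.998 F [ 0.4 -0.1  0.8] q [0.19 0.23 1.33 0.   1.59 1.85]
turn 6.13 then mm [ -0.4  -0.7 -11.9]
turn -0.0 then mm [-97.2  98.3  -0. ]
now 16.7 [0.6252 0.1536 0.0881] yaw -95.2 tilt 0.24 w 0.998 F [ 0.4 -0.1  0.8] q [0.19 0.23 1.33 0.   1.59 1.85]
turn -23.87 then mm [  0.4   0.7 -11.9]
```

View pics/s12.png

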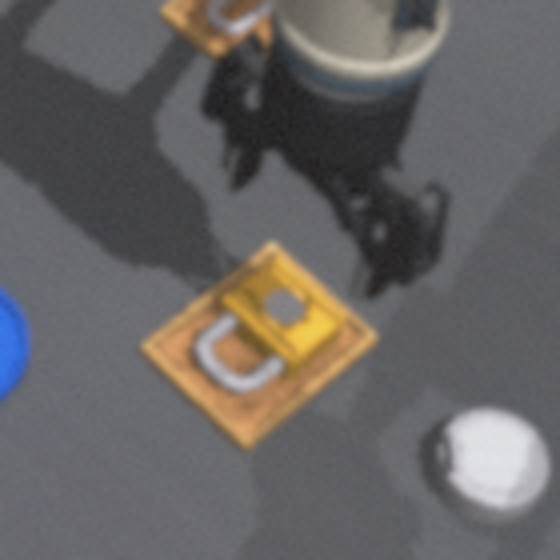

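View pics/t12.png

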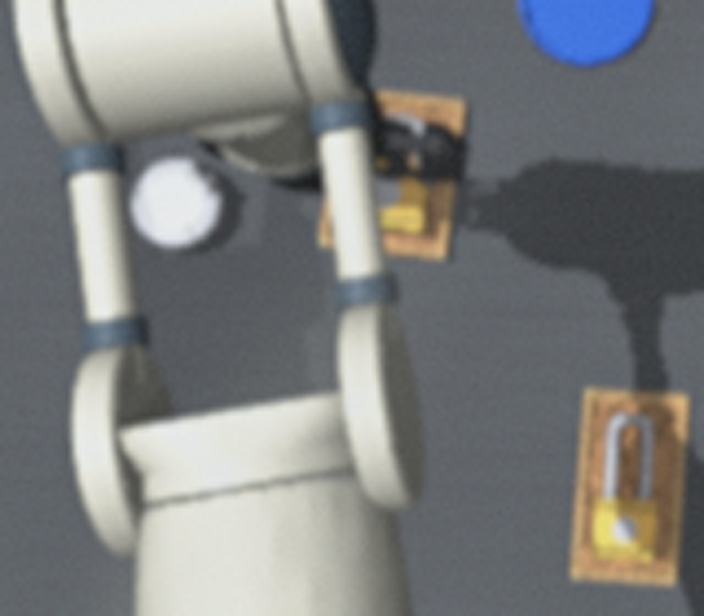

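Large padlock sits squarely in its tray. Now the disc; notch lies toward −y/+x, so I grip roughly across that.

>>> step_arm:
  plan:
    - [1,0,0,-0.01,1.1]
    - [1,0,0,0,1.1]
    - [1,0,0,0,1.1]
    - [1,-0.031,0.0162,0,0]
    - [1,-0.031,0.0162,0,0]
    - [1,-0.031,0.0162,0,0]
    - [1,-0.031,0.0162,0,0]
    - [1,0,0,0,0]
    - [1,0,0,0.02,0]
    - [1,0,0,0.02,0]
    - [1,0,0,0,0]
    - [1,0,0,0,0]

```text
clock: 18.0
eef_pos: [0.6202, 0.2931, 0.0592]
tcp_rot: [1.687, -2.65, 0.0]
wrist_force: [-0.4, 0.5, 0.4]
width: 1.0
```

```bash
python3 go.py .6195 .293 .002 -115 ; python3 - <<'E'
from h import *
f=cam("scene"); save("s13.png",f["pixels"][200:384,300:460],4)
E
```

```text
now 18.0 [0.6202 0.2931 0.0592] yaw -115.03 tilt 0.03 w 1.0 F [-0.4  0.5  0.4] q [ 0.39  0.35  1.24 -0.    1.55  2.4 ]
turn -0.0 then mm [ 0.4  0.6 57.2]
```

View pics/s13.png

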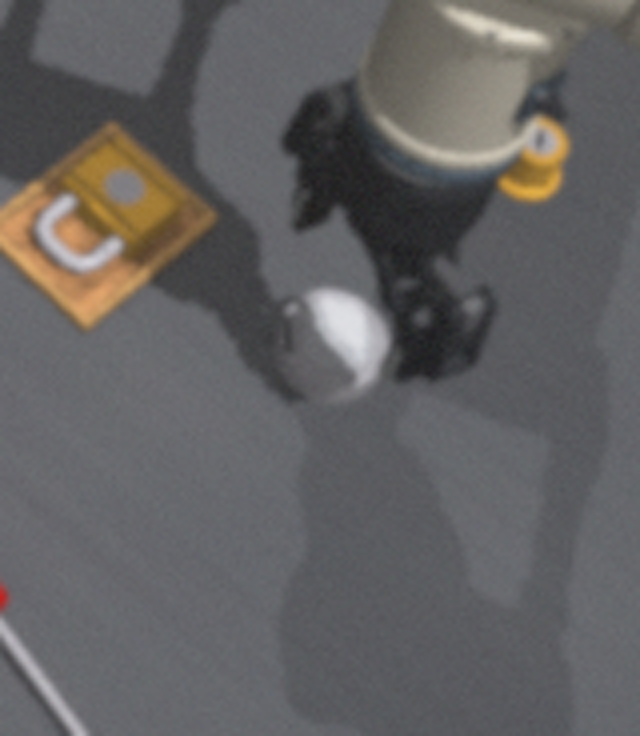

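>>> step_arm:
  plan:
    - [1,0,0,0.02,0]
    - [1,0,0,0.017,0]
    - [1,0,0,0.012,0]
    - [1,0,0,0.008,0]
    - [1,0,0,0,0]
    - [-1,0,0,0,0]
    - [-1,0,0,0,0]
    - [-1,0,0,0,0]
    - [-1,0,0,0,0]
    - [-1,0,0,0,0]
    - [-1,0,0,0,0]

```text
clock: 19.15
eef_pos: [0.6211, 0.294, 0.0037]
tcp_rot: [-1.686, 2.647, -0.001]
wrist_force: [1.3, -0.6, 6.0]
width: 0.676
```

```bash
python3 go.py .6195 .293 .1 -91 .6202 -.143 .1 -91 ; python3 - <<'E'
from h import *
f=cam("scene"); save("s14.png",f["pixels"][200:384,300:460],4)
E
```

```text
now 19.15 [0.6211 0.294  0.0037] yaw -115.0 tilt 0.16 w 0.676 F [ 1.3 -0.6  6. ] q [ 0.39  0.39  1.29 -0.    1.46  2.4 ]
turn -4.0 then mm [  1.    1.6 -96.3]
turn -0.0 then mm [435.9  -8.3  -0. ]
```

View pics/s14.png

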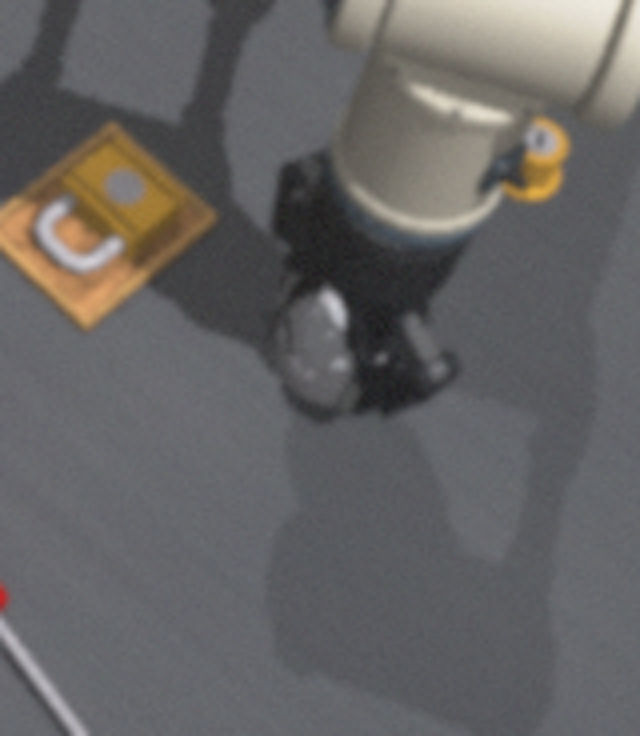

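>>> step_arm:
  plan:
    - [-1,0,0,-0.02,0]
    - [-1,0,0,-0.03,-1.3]
    - [-1,0,0,-0.03,-1.35]
    - [-1,0,0,-0.016,-1.35]
    - [-1,0.026,-0.0005,0,0]
    - [-1,0.041,-0.0008,0,0]
    - [-1,0.041,-0.0008,0,0]
    - [-1,0.041,-0.0008,0,0]
    - [-1,0.041,-0.0008,0,0]
    - [-1,0.041,-0.0008,0,0]
    - [-1,0.041,-0.0008,0,0]
    - [-1,0.041,-0.0008,0,0]

```text
clock: 20.4
eef_pos: [0.6198, -0.0209, 0.0963]
tcp_rot: [2.201, -2.24, -0.003]
wrist_force: [0.8, 0.5, -3.7]
width: 0.679
```

>>> step_arm:
  plan:
    - [-1,0.041,-0.0008,0,0]
    - [-1,0.041,-0.0008,0,0]
    - [-1,0.026,-0.0006,0,0]
    - [-1,0.015,0,0,0]
    - [-1,0,0,0.02,0]
    - [-1,0,0,0.025,0]
    - [-1,0,0,0.01,0]
    - [-1,0,0,0,0]
    - [-1,0,0,0,0]
    - [-1,0,0,0,0]

```text
clock: 21.4
eef_pos: [0.6218, -0.1423, 0.0447]
tcp_rot: [-2.202, 2.239, -0.004]
wrist_force: [-0.7, 1.0, -3.6]
width: 0.676
```

```bash
python3 go.py .6202 -.1435 .0065 -91 ; python3 - <<'E'
from h import *
f=cam("scene"); save("s15.png",f["pixels"][80:260,150:340],4)
E
```

```text
now 21.4 [ 0.6218 -0.1423  0.0447] yaw -90.97 tilt 0.15 w 0.676 F [-0.7  1.  -3.6] q [-0.28  0.23  1.41  0.    1.5   1.31]
turn 0.0 then mm [ 1.2  1.6 38.2]
```

View pics/s15.png

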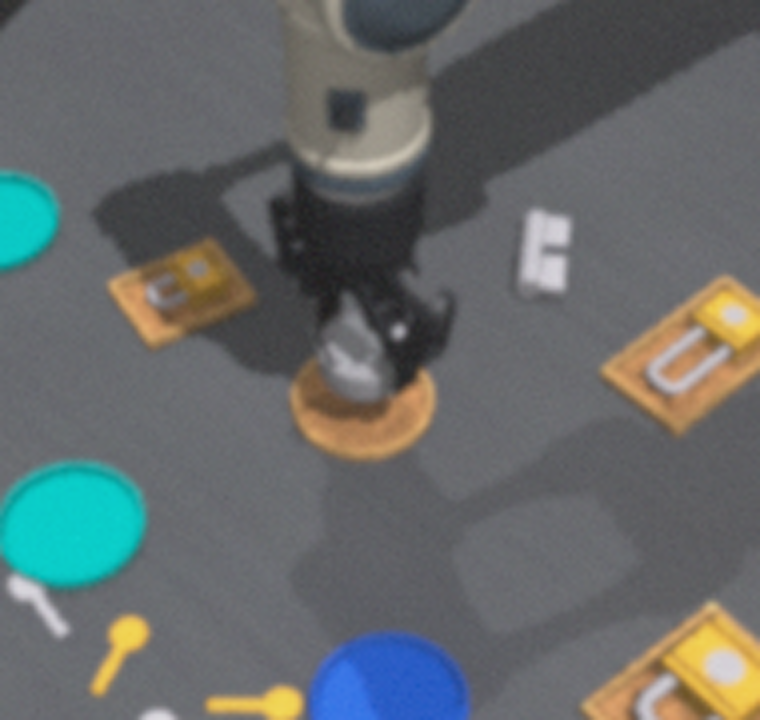

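>>> step_arm:
  plan:
    - [-1,0.001,0.001,0.014,0]
    - [-1,0,0,0.012,0]
    - [-1,0,0,0.008,0]
    - [-1,0,0,0.004,0]
    - [-1,0,0,0.001,0]
    - [-1,0,0,0,0]
    - [1,0,0,0,0]
    - [1,0,0,0,0]
    - [1,0,0,0,0]
    - [1,0,0,-0.01,0]
    - [1,0,0,-0.03,0]
    - [1,0,0,-0.04,0]

```text
clock: 22.65
eef_pos: [0.6184, -0.143, 0.0824]
tcp_rot: [2.2, -2.239, -0.007]
wrist_force: [0.8, -1.7, -0.1]
width: 0.998
```

>>> step_arm:
  plan:
    - [1,0,-0.02,-0.04,0]
    - [1,0,0.04,-0.04,0]
    - [1,0,0.04,0,0]
    - [1,0,0.04,0,0]
    - [1,0,0.04,0,0]
    - [1,0.04,0.03,0,0]
    - [1,0.04,0,0,0]
    - [1,0.045,0,0,0]
    - [1,0.045,0,0,0]
    - [1,0.045,0,0,0]
    - [1,0.045,0,0,0]
    - [1,0.045,0,0,0]

```text
clock: 23.85
eef_pos: [0.4489, -0.4474, 0.16]
tcp_rot: [-2.202, 2.241, -0.002]
wrist_force: [1.2, -0.2, 0.8]
width: 1.001
```

>>> step_arm:
  plan:
    - [1,0.045,0,0,0]
    - [1,0.045,0,0,0]
    - [1,0.03,0,0,0]
    - [1,0,0,0,0]
    - [1,0,0,0,0]

```text
clock: 24.35
eef_pos: [0.4468, -0.5657, 0.1588]
tcp_rot: [-2.2, 2.241, 0.002]
wrist_force: [-0.2, 0.5, 0.6]
width: 1.005
```

```bash
python3 - <<'E'
from meas import *
f=cam("top"); save("t16.png",f["pixels"][140:280,110:370],3)
P=cloud(f)
for n in("ltray","stray","lgtray","rtray"): run({n:O[n]},f)
for n,zm,h in(("ltray",.0135,.015),("stray",.0115,.012),("lgtray",.0115,.0135),("rtray",.018,.027)):
    u,v,r,_,_=O[n]; m=np.zeros((384,512),np.uint8); g=cv2.medianBlur((P[...,2]>zm).astype(np.uint8),3); m[v-r:v+r,u-r:u+r]=g[v-r:v+r,u-r:u+r]
    c=max(cv2.findContours(m,0,2)[0],key=cv2.contourArea)[:,0]
    W=np.array([ray(f,a,b,h)[:2] for a,b in c],np.float32); print("in",n,cv2.minAreaRect(W))
    q=P[(m>0)]; print("  top z p50,p90",np.percentile(q[:,2],[50,90]).round(4))
print(read_state()["eef_pos"],read_state()["clock"])
f=cam("scene"); save("s16.png",f["pixels"],1.5)
E
```

```text
ltray   ctr 0.6429 0.1520 size 111x88 longaxis 174.8 | r 0.661 | zcloud med/p95 0.0176 0.0306 cloudctr 0.6369 0.1476 pix [189.13888889 178.75      ]
stray   ctr 0.6387 -0.2981 size 84x66 longaxis 166.1 | r 0.705 | zcloud med/p95 0.0113 0.0243 cloudctr 0.6331 -0.2904 pix [338.95744681 183.72340426]
lgtray  ctr 0.4357 -0.0138 size 125x72 longaxis 177.2 | r 0.436 | zcloud med/p95 0.0125 0.0261 cloudctr 0.4336 -0.0128 pix [242.81481481 245.74074074]
rtray   ctr 0.6202 -0.1444 size 91x90 longaxis 0.5 | r 0.637 | zcloud med/p95 0.0254 0.0306 cloudctr 0.6175 -0.1424 pix [287.56818182 186.81818182]
in ltray ((0.6442350745201111, 0.15402230620384216), (0.05896804854273796, 0.08023114502429962), 85.67716217041016)
  top z p50,p90 [0.0269 0.03  ]
in stray ((0.6372171640396118, -0.2979445159435272), (0.03486555442214012, 0.051844410598278046), 78.02051544189453)
  top z p50,p90 [0.0207 0.0237]
in lgtray ((0.43566158413887024, -0.009975109249353409), (0.09148911386728287, 0.03753603622317314), 1.1000672578811646)
  top z p50,p90 [0.0218 0.0253]
in rtray ((0.6186121106147766, -0.14277230203151703), (0.05601895600557327, 0.056840892881155014), 45.73493194580078)
  top z p50,p90 [0.0277 0.0304]
[ 0.44725711 -0.56491829  0.1594455 ] 24.4
```

View pics/t16.png

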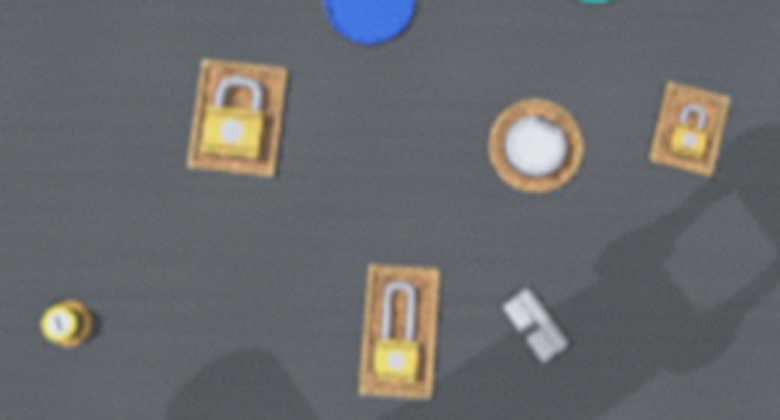

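View pics/s16.png

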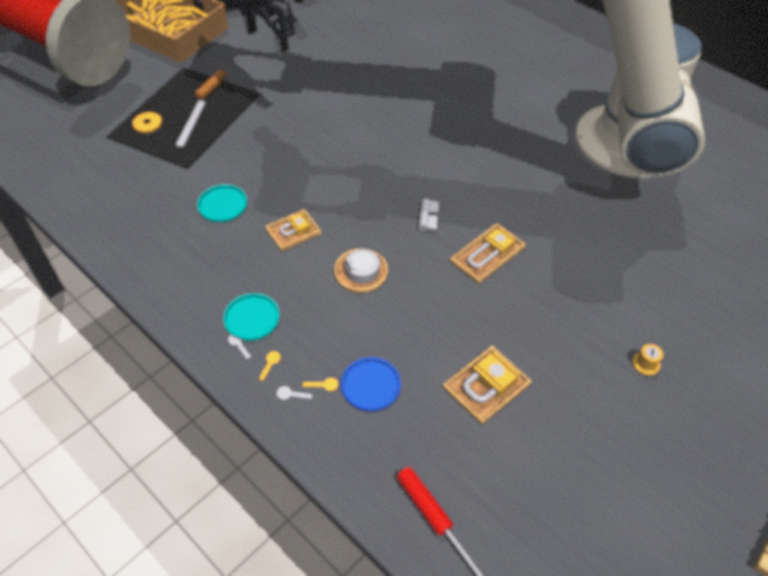

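```bash
python3 -c "
from station import *
print(finish_job())"
```

```text
the job is handed in; nothing more can be done
None
```

I set all four padlocks down in their own trays and handed the job in at about 24 s of the 96 s allowed. `finish_job()` gave no verdict, so the results below are from my own last measurements.

Final camera checks, taken with the arm moved clear:

| Padlock | Offset from tray centre | Measured top height |
|---|---|---|
| Large | about 2.5 mm | 26.9 mm (expected 27) |
| Small | about 1.5 mm | 20.7 mm (expected 21) |
| Long-shackled | about 4 mm | 21.8 mm (expected 23) |
| Round disc | about 2 mm | 27.7 mm (expected 27) |

The offset limit is 14 mm, and the heights match padlocks lying on the tray floors.

- **Lock cylinders:** both look unmoved in the final pictures.
- **Padlock angles:** the long padlock lies about 4° off its tray's axis. I can't say exactly for the small one: the last height outline puts it about 2° off, but the pictures suggest up to about 14°. It looks clear of the rim in both views.
- **Disagreements:** raw depth-cloud centres differed from the colour-outline centres by up to 8 mm on the trays. I used the outline centres, since the two cameras agreed on those to about 3 mm and the sizes came out within 7 mm in the top view, close to those given. I did not measure tilt directly; I judged it from the heights and pictures.

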